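Charge a refillable spray can at the workshop's air station

TASK

Charge the small refillable aluminium spray can with air at the station bolted to the bench. First open the station's air cock: push its black wing knob down, turn it anticlockwise (seen from above) to its stop and let it spring back up there. Then stand the can upright in the sprung ring cradle, press it all the way down against the spring, keep it there for two seconds and finish still holding it pressed fully home, leaving the other things on the bench where they lie.

Things in the scene. Friction and masses are not known exactly. Their poses are not given: they have to be found in the camera images.
- can_center (a point): Centre, half-way up, of the loose refillable spray can: bare aluminium, 58 mm across, 138 mm tall (foot 69 mm below this point), 0.2 to 0.42 kg. Straight body to 104 mm above the foot, then a cone shoulder to 122 mm and a black spray button 20 mm across to 138 mm. Grip it 85 to 98 mm above the foot so the button clears the palm. z is up its axis. It stands in one of three places.
- cradle_seat (a point): Sprung ring cradle: point on its axis, on the ledge that takes the can's foot; 62 mm above the bench at rest, moves down with the ring. Aluminium ring, bore 64 mm to 26 mm above the ledge, then flaring to 80 mm at its mouth, 36 mm above the ledge; 90 mm across outside. Axes as station.
- cradle (a joint): How far the ring is pressed down, m: 0 at rest, 0.018 on its hard stop. The spring pushes up with about 8 N at rest and 17 N on the stop. It has no latch: let go, it rises again.
- cock_grip (a point): Point on the axis of the air cock's black wing knob, at the height to grip, 8 mm below the wing's top. Wing 44 mm long, 11 mm thick, 30 mm tall, its top 107 mm above the bench when up, on a round skirt 46 mm across whose top is 22 mm below this point. The wing runs along this frame's x axis, which turns with the knob; z is up.
- cock_turn (a joint): Turn of the wing knob, rad, anticlockwise from above: near 0 shut, 1.2 open, at its stop (the wing then points along the base plate, to the cradle). A peg under the knob is barred, as in a J slot, unless the knob is pushed down; it can spring up again only within about 0.07 rad of shut or of open.
- cock_press (a joint): How far the knob is pushed down, m: 0 up, 0.009 fully down; it turns freely from 0.007 on. The spring pushes up with about 4 N when up and 9 N fully down.
- oiler_center (a point): Bystander: steel oil can 74 mm in diameter with a cone top and a thin bent spout, 150 mm tall. Point on its axis 43 mm above the bench. Stands in one of the three places.
- paste_jar_center (a point): Bystander: squat grey jar with a steel lid, 70 mm in diameter, 75 mm tall. Point half-way up. Stands in one of the three places.
- offcut: Bystander: short piece of steel angle 55 x 30 x 30 mm between the three places. Origin at the middle of its underside.
- hammer: Bystander: hammer lying beyond the cans, 260 mm long, 26 mm high. Origin under its middle.
- wrench: Bystander: flat spanner 180 mm long, left of the station. Origin under its middle.
- wire_brush: Bystander: wire brush 200 mm long, beyond the station. Origin under its middle.
- file: Bystander: file with a wooden handle, 300 mm long, 24 mm high, on the right. Origin under its middle.
- station: Air charging station, bolted down: green base plate 150 mm (x) by 310 mm (y). Origin at the middle of its underside. Cradle axis at y = +85 mm, cock axis at y = -80 mm, both at x = 0; low gauge (54 mm across, under 70 mm high) at x = +50 mm. Three guide pins stand 50 mm round the cradle axis, up to 100 mm above the bench.
Things that resemble listed ones, but are neither listed nor needed, are in the scene too. What is shaped like the part that bears can_center but blue or yellow is not meant.

How it is judged:
By the outcome, as a careful person would: the job done as asked, in the order asked, and still so for the second after the job is handed in, while the arm keeps its last pose, push and grip.
It also fails if it takes over 61 s, if anything falls off the work surface, if the arm or the gripper's body presses on something with over 40 N, if the wrist force passes 120 N, or if a joint passes its speed limit or range.

ROBOT

A 6-joint arm with a two-finger parallel gripper is mounted at the origin on the work surface. World frame = base frame: x ahead of the robot, y to its left, z up, the work surface at z = 0. Lengths are in m, angles in rad, forces in N, time in s.
With the tool pointing down it reaches from about 0.3 to 0.775 m from the base axis. Payload 14.6 kg.
Tool frame: the origin (TCP) lies midway between the tips of the shut fingers; the grasp point (between the pads) lies 19 mm behind it; y points along the fingers, x is the direction in which the jaws open and shut, and the axes are right-handed (so a half turn about y gives the same grasp; the last joint's range is limited). The gripper opens to 85 mm and grips with 20 to 120 N. Pads are 22 mm wide; open, the fingers measure 114 mm over their backs; the gripper's body (76 mm by 85 mm) begins 54 mm behind the grasp point. The pads swing forward as they close: fully open they stand 13 mm farther back than shut.
Start: joints at [1.059, 0.3, 1.521, -0, 1.321, -0.067], TCP at [0.237, 0.496, 0.231] pointing down, gripper open.
Joint ranges: [-3.03, 3.03], [-0.79, 2.21], [0.23, 2.52], [-1.04, 4.18], [0, 3.07], [-2.55, 2.55]. Speed limits (rad/s): [2.22, 2.22, 2.57, 3.14, 3.14, 3.14].

INTERFACE

Orientations are given as [roll, pitch, yaw] about the fixed x, y, z axes, in that order (R = Rz(yaw) Ry(pitch) Rx(roll)).
In Python, from plant import env gives the robot as it stands. Calls block until the motion is done:
- env.goto(position, orientation): joint-space move of the TCP to a pose.
- env.move_linear(position, rot=None, speed=0.15, max_force=None): straight line of the TCP; rot=None keeps the orientation; speed is the mean speed in m/s. With max_force (N) it stops when the force on the tool has changed by that much, and returns True; else False.
- env.set_joints(angles): joint-space move.
- env.command_gripper(opening): finger opening in m; the grip force is fixed at half the most; returns when the fingers have stopped.
- env.hold(seconds).
- env.solve_ik(position, orientation): joint angles nearest the present ones, or None.
- env.read_camera(name): name is "side" or "top"; returns the picture (480x640x3 uint8, red, green, blue); there is no depth.
- env.camera_params(name): a dict with "K" (3x3 intrinsics, pixels), "R" (3x3) and "t" (3): a world point X has camera coordinates R X + t. Camera axes: x right, y down, z forward; pixel columns grow to the right and rows downward; lengths in m; the calibration is good to about 2 mm. A picture is of the moment at which its call begins. camera_params takes no time and is no camera call.
A pose or a line that the arm cannot do raises env.MotionError and nothing moves.
- env.sign_off(): hands the job in, once; it reports no verdict.
Readings, each from a call of its own:
- env.get_time_s(): time.
- env.get_qpos(): joint angles.
- env.get_joint_velocities(): joint speeds.
- env.get_effort(): joint torques, N m.
- env.get_eef_pos(): TCP position.
- env.get_orientation(): TCP orientation.
- env.get_ft_force(): force on the tool from outside, world axes, zero at the start.
- env.get_torque(): the same for the moment, N m.
- env.get_finger_gap(): finger opening in m.
Only numpy, scipy, OpenCV 4.12 (cv2) and the standard library are available. Lean on these libraries where they do the work, as an engineer would, in place of code of your own. Each camera call takes 0.05 s, during which the arm holds its last target. There are 200 camera calls.

## Working session

There is one attempt and no reset: what is moved stays moved. The work goes in short steps, each a Python script; the robot and the scene stay as the last script left them, time stands still between calls to the robot, and variables do not carry over. Pictures are saved under pics/ and viewed, about 8 in all and at most 12, crops included, and the job is handed in when it is done.

```bash
ls; mkdir -p pics; python3 - <<'E'
from plant import env
import cv2
for n in("top","side"):
    im=env.read_camera(n); cv2.imwrite(f"pics/{n}0.png",im[:,:,::-1])
    p=env.camera_params(n); print(n,p["K"],p["R"],p["t"],-p["R"].T@p["t"])
print(env.get_time_s(),env.get_orientation())
E
```

```text
pics
top [[491.66092941   0.         314.20633639]
 [  0.         491.66092941 239.67131179]
 [  0.           0.           1.        ]] [[ 0.05032762 -0.99872823 -0.00300888]
 [-0.97542558 -0.04850586 -0.21492352]
 [ 0.21450424  0.01375153 -0.97662625]] [-0.0384736   0.60971901  1.09419494] [ 0.36196234 -0.02389657  1.19954669]
side [[522.85276957   0.         315.40198021]
 [  0.         522.85276957 232.93006288]
 [  0.           0.           1.        ]] [[ 0.74197987 -0.67038307 -0.00723918]
 [-0.48056342 -0.52429641 -0.70297374]
 [ 0.46746622  0.52507124 -0.71117897]] [-0.47689396  0.3384257   0.94735914] [ 0.07362233 -0.6396973   0.90819396]
0.1 [-1.57076229e+00  1.03938721e-03  1.12595528e+00]
```

View pics/top0.png

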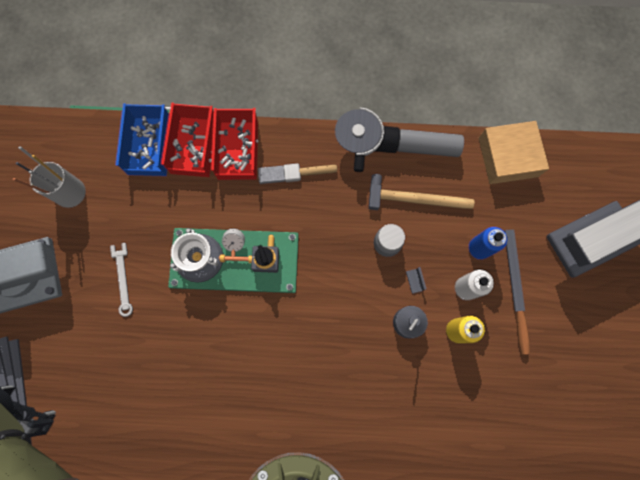

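View pics/side0.png

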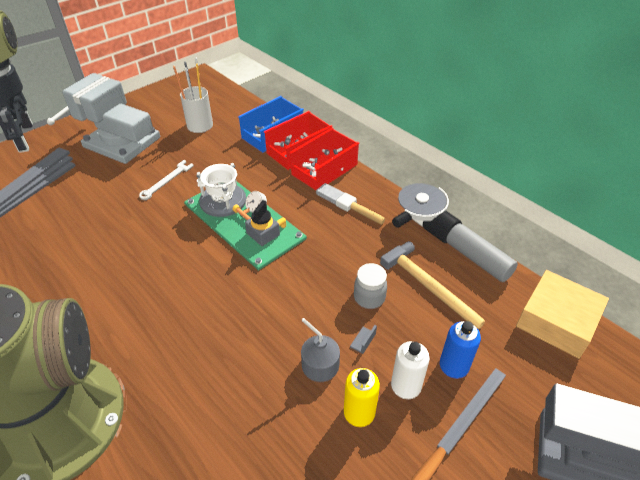

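The candidates are the blue can at top (488,242), bare aluminium (474,285) and yellow (466,330). The silver/white one fits the description, being bare metal and neither blue nor yellow. I'll confirm that in an enlarged crop, together with the station.

```bash
cat > h.py <<'E'
import numpy as np, cv2
from plant import env
def P(n):
    p=env.camera_params(n); return p["K"],p["R"],p["t"]
def ray(n,uv,z):
    K,R,t=P(n); c=-R.T@t; d=R.T@np.linalg.solve(K,[uv[0],uv[1],1.]); return c+d*(z-c[2])/d[2]
def proj(n,X):
    K,R,t=P(n); q=K@(R@np.asarray(X,float)+t); return q[:2]/q[2]
def tri(a,b):
    A=[];B=[]
    for n,uv in(("top",a),("side",b)):
        K,R,t=P(n); c=-R.T@t; d=R.T@np.linalg.solve(K,[uv[0],uv[1],1.]); d/=np.linalg.norm(d)
        M=np.eye(3)-np.outer(d,d); A.append(M);B.append(M@c)
    return np.linalg.lstsq(np.vstack(A),np.hstack(B),rcond=None)[0]
E
python3 - <<'E'
from h import *
t=cv2.imread("pics/top0.png");s=cv2.imread("pics/side0.png")
def c(im,x,y,w,h,f): return cv2.resize(im[y:y+h,x:x+w],None,fx=f,fy=f,interpolation=cv2.INTER_CUBIC)
a=np.hstack([c(t,165,220,80,60,5),c(t,230,220,80,60,5)])
b=np.hstack([c(s,185,150,130,97,400/130)[:298,:400],c(t,440,225,80,60,5)[:298]])
cv2.imwrite("pics/c1.png",np.vstack([a,b]))
hsv=cv2.cvtColor(t,cv2.COLOR_BGR2HSV)
m=cv2.inRange(hsv,(60,80,40),(90,255,255)); m[:200]=0
k=cv2.morphologyEx(m,cv2.MORPH_CLOSE,np.ones((9,9)))
cs=max(cv2.findContours(k,0,2)[0],key=cv2.contourArea)
r=cv2.minAreaRect(cv2.convexHull(cs)); print(r)
bx=cv2.boxPoints(r)
for q in bx: print(q,ray("top",q,0.006))
hs=cv2.cvtColor(s,cv2.COLOR_BGR2HSV)
for n,h,x0,x1,y0,y1 in(("top",hsv,440,520,220,350),("side",hs,340,490,310,430)):
    m=np.zeros_like(h[:,:,0]); m[y0:y1,x0:x1]=cv2.inRange(h,(0,0,0),(180,255,45))[y0:y1,x0:x1]
    N,_,st,ce=cv2.connectedComponentsWithStats(m)
    print(n,[(st[i].tolist(),ce[i].round(1)) for i in range(1,N) if st[i,4]>20])
    m[:]=0; m[y0:y1,x0:x1]=cv2.inRange(h,(0,0,120),(180,60,255))[y0:y1,x0:x1]
    N,_,st,ce=cv2.connectedComponentsWithStats(m)
    print(n,"white",[(st[i].tolist(),ce[i].round(1)) for i in range(1,N) if st[i,4]>100])
E
```

```text
((233.15179443359375, 259.94024658203125), (126.71524047851562, 59.8647346496582), 2.1409013271331787)
[168.72021 287.48486] [0.4874115  0.34084317 0.006     ]
[170.95657 227.66193] [0.63703369 0.35233775 0.006     ]
[297.58337 232.39563] [0.64060811 0.03525217 0.006     ]
[295.34702 292.21857] [0.49131822 0.03208232 0.006     ]
top [([494, 233, 8, 8, 47], array([497.9, 236.7])), ([480, 278, 8, 7, 44], array([483.3, 281.2])), ([471, 326, 8, 6, 42], array([474.2, 328.6]))]
top white [([488, 230, 18, 16, 115], array([496.6, 238.2])), ([455, 269, 38, 27, 560], array([476.2, 281.6])), ([465, 320, 17, 18, 127], array([472.3, 328.5]))]
side [([462, 326, 8, 8, 31], array([464.7, 330.2])), ([409, 348, 10, 7, 34], array([412.7, 351.4])), ([358, 376, 10, 7, 32], array([362. , 380.1]))]
side white [([455, 321, 23, 20, 194], array([465.8, 331.6])), ([351, 325, 26, 26, 287], array([362. , 337.6])), ([391, 341, 39, 59, 1544], array([409.1, 371.3])), ([352, 369, 23, 21, 166], array([363.3, 379.7])), ([449, 376, 41, 54, 726], array([472.7, 407.4]))]
```

View pics/c1.png

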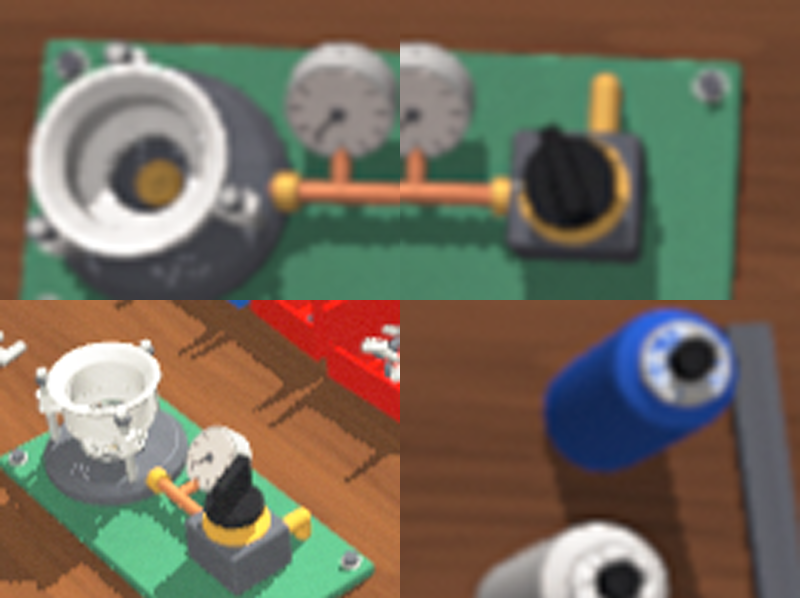

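The top crop shows the station. The ring mouth is near (191,252) and the knob near (265,256), with the wing about 21° off station x, i.e. shut. The bare aluminium can, with its black button at (483,281), is the one meant. Next I refine the station pose, check it against the ring and knob, and locate the can and its neighbours.

```bash
python3 - <<'E'
from h import *
t=cv2.imread("pics/top0.png");s=cv2.imread("pics/side0.png")
hsv=cv2.cvtColor(t,cv2.COLOR_BGR2HSV);hs=cv2.cvtColor(s,cv2.COLOR_BGR2HSV)
def plate(n,h,lo):
    m=cv2.inRange(h,(60,80,40),(90,255,255)); m[:lo]=0
    if n=="side": m[:,330:]=0
    k=cv2.morphologyEx(m,cv2.MORPH_CLOSE,np.ones((5,5)))
    c=max(cv2.findContours(k,0,cv2.CHAIN_APPROX_NONE)[0],key=cv2.contourArea)[:,0]
    return np.array([ray(n,q,.006)[:2] for q in c])
for n,h,lo in(("top",hsv,200),("side",hs,160)):
    W=plate(n,h,lo); r0=np.array([.564,.190]); L=W-r0
    out=[]
    for ax,hw in((0,.075),(1,.155)):
        for sg in(-1,1):
            o=1-ax
            sel=L[(abs(L[:,ax]-sg*hw)<.008)&(abs(L[:,o])<(.14 if ax==0 else .06))]
            f=np.polyfit(sel[:,o],sel[:,ax],1) if len(sel)>15 else (np.nan,np.nan)
            out.append((ax,sg,len(sel),np.round(f,4)))
    print(n,*out,sep="\n")
# cans
for nm,a,b in(("blue",(497.9,236.7),(464.7,330.2)),("alu",(483.3,281.2),(412.7,351.4)),("yel",(474.2,328.6),(362,380.1))):
    print(nm,tri(a,b).round(4),ray("top",a,.134).round(4),ray("side",b,.134).round(4))
# ring white masks vs predicted mouth circle
y=.012; R=np.array([[np.cos(y),-np.sin(y)],[np.sin(y),np.cos(y)]]); S=np.array([.564,.19])
cr=S+R@[0,.085]; ck=S+R@[0,-.08]; print("cradle,cock",cr,ck)
th=np.linspace(0,2*np.pi,181)
for n,h,x0,x1,y0,y1 in(("top",hsv,165,220,225,285),("side",hs,185,245,155,215)):
    c=np.array([proj(n,[cr[0]+.045*np.cos(a),cr[1]+.045*np.sin(a),.098]) for a in th])
    print(n,"pred",c.min(0),c.max(0),"cock",proj(n,[*ck,.107]))
    m=np.zeros_like(h[:,:,0]); m[y0:y1,x0:x1]=cv2.inRange(h,(0,0,170),(180,40,255))[y0:y1,x0:x1]
    m=cv2.morphologyEx(m,cv2.MORPH_OPEN,np.ones((3,3)))
    q=max(cv2.findContours(m,0,1)[0],key=cv2.contourArea)[:,0]; print("meas",q.min(0),q.max(0))
    m[:]=0; xx=(245,290,235,285) if n=="top" else (240,285,195,240)
    m[xx[2]:xx[3],xx[0]:xx[1]]=cv2.inRange(h,(0,0,0),(180,255,40))[xx[2]:xx[3],xx[0]:xx[1]]
    q=max(cv2.findContours(m,0,1)[0],key=cv2.contourArea)[:,0]; print("knob",q.min(0),q.max(0),q.mean(0))
    # predicted skirt circle top at z=.077 r .023
    c=np.array([proj(n,[ck[0]+.023*np.cos(a),ck[1]+.023*np.sin(a),.077]) for a in th]); print("skirt pred",c.min(0),c.max(0))
print(env.solve_ik([*ck,.082],[-np.pi/2,0,-1.2+.012]),env.solve_ik([*ck,.082],[-np.pi/2,0,.03]))
E
```

```text
top
(0, -1, 115, array([-0.0111, -0.0731]))
(0, 1, 59, array([-0.0111,  0.0729]))
(1, -1, 48, array([ 0.0097, -0.1549]))
(1, 1, 13, array([nan, nan]))
side
(0, -1, 69, array([-0.0066, -0.0723]))
(0, 1, 22, array([0.0097, 0.0767]))
(1, -1, 39, array([ 0.0159, -0.1606]))
(1, 1, 10, array([nan, nan]))
blue [ 0.6253 -0.4199  0.1207] [ 0.623  -0.4158  0.134 ] [ 0.6147 -0.4231  0.134 ]
alu [ 0.5234 -0.3854  0.1199] [ 0.5218 -0.3811  0.134 ] [ 0.5147 -0.3897  0.134 ]
yel [ 0.4196 -0.364   0.1186] [ 0.419  -0.3594  0.134 ] [ 0.4126 -0.3693  0.134 ]
cradle,cock [0.56298002 0.27499388] [0.56495998 0.11000576]
top pred [169.67653836 231.95758608] [209.10752977 270.63467124] cock [261.06732973 253.06778617]
meas [171 232] [209 270]
knob [256 246] [271 264] [263.08333333 255.52083333]
skirt pred [252.56550143 245.80187739] [272.37377219 265.28374491]
side pred [197.53177973 162.57584759] [234.44303623 185.72119998] cock [257.45783102 204.02179196]
meas [197 163] [236 201]
knob [253 205] [265 220] [259.45614035 213.01754386]
skirt pred [248.63557995 206.91321741] [268.48581401 220.48556563]
[0.12867593 0.51793583 1.58682918 0.         1.03682765 1.31667593] [0.12867593 0.51793583 1.58682918 0.         1.03682765 0.09867593]
```

Station yaw is about 0.011, with the cock at about (0.565, 0.110) and the cradle at about (0.563, 0.275); both agree with the images to 1–2 mm. Starting with the cock.

```bash
python3 - <<'E'
from h import *
c=[.565,.110]; y0=-1.2+.011; D=-np.pi/2
def st(m): print(m,env.get_time_s(),env.get_eef_pos().round(4),np.round(env.get_ft_force(),1),np.round(env.get_torque(),2),round(env.get_finger_gap(),4))
env.goto([*c,.17],[D,0,y0]); env.command_gripper(.045); st("above")
print(env.move_linear([*c,.082],speed=.1,max_force=10)); st("down")
env.command_gripper(0.0); st("grip")
cv2.imwrite("pics/g_top.png",env.read_camera("top")[:,:,::-1])
cv2.imwrite("pics/g_side.png",env.read_camera("side")[:,:,::-1])
t=cv2.imread("pics/g_top.png")[210:290,220:310];s=cv2.imread("pics/g_side.png")[150:240,215:315]
f=lambda a:cv2.resize(a,(400,360),interpolation=cv2.INTER_CUBIC)
cv2.imwrite("pics/c2.png",np.hstack([f(t),f(s)]))
E
```

```text
above 2.425 [0.565  0.1101 0.17  ] [0.3 0.3 0.9] [-0.03 -0.02 -0.02] 0.0448
False
down 3.4583 [0.5653 0.11   0.0826] [0.5 0.2 0.5] [-0.03  0.04  0.03] 0.0448
grip 3.8667 [0.5666 0.1067 0.0832] [  6.9 -25.6   4.8] [-4.22 -0.99  0.01] 0.0095
```

View pics/c2.png

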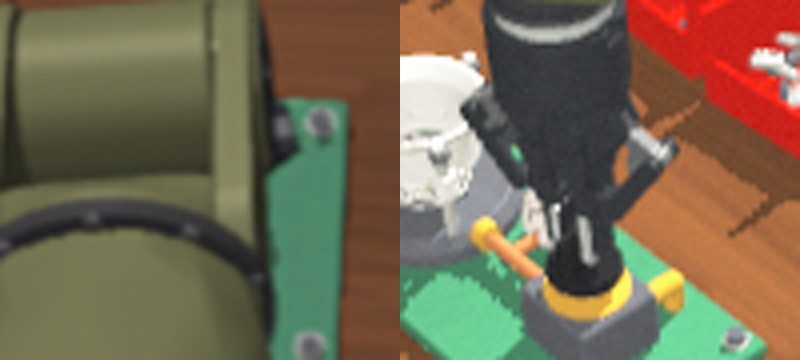

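The wing is gripped (gap 9.5 mm). A side force of 26 N and a compliant shift of 3.6 mm show that the knob axis is nearer (0.567, 0.1065). I re-centre on that, then push and turn.

```bash
python3 - <<'E'
from h import *
D=-np.pi/2; y0=-1.2+.011
def st(m): print(m,round(env.get_time_s(),1),env.get_eef_pos().round(4),env.get_orientation().round(3)[2],np.round(env.get_ft_force(),1),np.round(env.get_torque(),2),round(env.get_finger_gap(),4))
c=np.array([.5669,.1062])
env.move_linear([*c,.083],speed=.03); st("centred")
print(env.move_linear([*c,.0695],speed=.03,max_force=22)); st("pressed")
z=env.get_eef_pos()[2]
for k in (.3,.6,.9,1.2):
    env.move_linear([*c,.0705],rot=[D,0,y0+k],speed=.03); st(k)
E
```

```text
centred 4.3 [0.567  0.1059 0.0834] -1.189 [-1.1 -4.5  4.2] [-0.82  0.29  0.02] 0.0097
True
pressed 4.7 [0.5671 0.1058 0.0743] -1.189 [-6.1 -2.  13.1] [-0.2   0.98 -0.01] 0.0101
0.3 5.1 [0.5671 0.1062 0.074 ] -0.888 [-20.   -5.3  40.7] [-1.03  3.77  0.04] 0.0099
0.6 5.5 [0.5669 0.1065 0.074 ] -0.588 [-21.5  -4.9  41.7] [-0.68  4.16 -0.03] 0.0096
0.9 6.0 [0.5665 0.1066 0.074 ] -0.288 [-24.4  -3.7  43.1] [-0.61  4.76  0.04] 0.0101
1.2 6.5 [0.5662 0.1066 0.074 ] 0.012 [-29.1  -3.   46. ] [-0.7   5.3  -0.02] 0.0101
```

```bash
python3 - <<'E'
from h import *
D=-np.pi/2; y0=-1.2+.011
def st(m): print(m,round(env.get_time_s(),1),env.get_eef_pos().round(4),env.get_orientation().round(3)[2],np.round(env.get_ft_force(),1),np.round(env.get_torque(),2),round(env.get_finger_gap(),4))
env.move_linear([.5635,.1066,.0733],rot=[D,0,y0+1.2],speed=.03); st("relaxed")
env.move_linear([.5635,.1066,.0733],rot=[D,0,y0+1.23],speed=.03); st("+.03")
c=env.get_eef_pos()
env.move_linear([.5635,.1066,.0845],speed=.03); st("raised")
env.command_gripper(.045); st("open")
env.move_linear([.5635,.1066,.17],speed=.15)
env.goto([.52,-.20,.27],[D,0,np.pi/2-.2]) ; st("away")
for n in("top","side"): cv2.imwrite(f"pics/{n}3.png",env.read_camera(n)[:,:,::-1])
t=cv2.imread("pics/top3.png")[215:295,165:305];s=cv2.imread("pics/side3.png")[145:245,185:310]
f=lambda a,k:cv2.resize(a,None,fx=k,fy=k,interpolation=cv2.INTER_CUBIC)
a=f(t,3);b=f(s,3); h=max(a.shape[0],b.shape[0]); p=lambda a:np.pad(a,((0,h-a.shape[0]),(0,0),(0,0)))
cv2.imwrite("pics/c3.png",np.hstack([p(a),p(b)]))
E
```

```text
relaxed 6.8 [0.5653 0.1066 0.0753] 0.011 [ 5.4 -4.2  9.5] [-0.65 -0.84 -0.02] 0.0101
+.03 7.0 [0.5653 0.1065 0.075 ] 0.041 [ 5.6 -3.7  8.3] [-0.68 -0.84 -0.44] 0.0099
raised 7.5 [0.5649 0.1065 0.0837] 0.04 [ 18.9  -2.3 -18.5] [-0.24 -3.09 -0.49] 0.0095
open 8.0 [0.5635 0.1068 0.0846] 0.041 [ 0.3 -0.4 -0.1] [ 0.02 -0.03  0.06] 0.0449
away 10.3 [ 0.5201 -0.1996  0.2695] 1.371 [0.4 0.2 0.3] [-0.08 -0.03  0.04] 0.0446
```

View pics/c3.png

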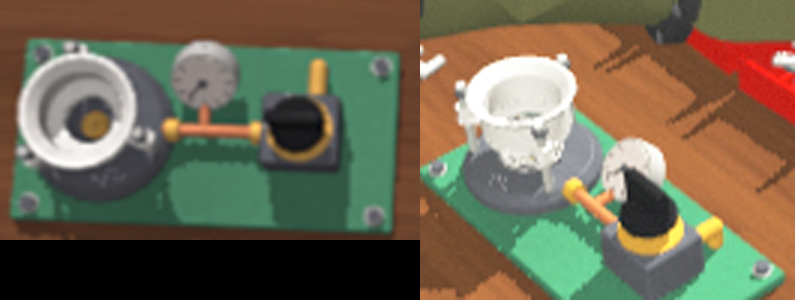

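The picture shows the wing pointing along the pipe to the cradle. The stop torque was felt and the knob's height is back at its starting value, so the cock is open and sprung up. Next is the can: a loose centring squeeze along the row, then the grasp across it.

```bash
python3 - <<'E'
from h import *
D=-np.pi/2
def st(m): print(m,round(env.get_time_s(),1),env.get_eef_pos().round(4),env.get_orientation().round(3)[2],np.round(env.get_ft_force(),1),np.round(env.get_torque(),2),round(env.get_finger_gap(),4))
c=[.522,-.386]; ya=-.26
env.command_gripper(.085)
env.goto([*c,.25],[D,0,ya]); 
print(env.move_linear([*c,.072],speed=.12,max_force=8)); st("down")
env.command_gripper(.060); st("sq"); env.command_gripper(.085)
for k in (.5,1.,1.5708): env.move_linear([*c,.072],rot=[D,0,ya-k],speed=.05)
st("rot")
env.command_gripper(.0); st("grip")
for n in("top","side"): cv2.imwrite(f"pics/{n}4.png",env.read_camera(n)[:,:,::-1])
cv2.imwrite("pics/c4.png",cv2.resize(cv2.imread("pics/side4.png")[240:440,280:520],None,fx=2.5,fy=2.5,interpolation=cv2.INTER_CUBIC))
E
```

```text
False
down 13.8 [ 0.5223 -0.3862  0.0728] -0.26 [-0.3 -0.4 -0.1] [ 0.02 -0.02 -0.01] 0.0848
sq 14.2 [ 0.5223 -0.3861  0.0723] -0.26 [ 1.5 -0.5  1.6] [-0.1  -0.29  0.03] 0.0597
rot 16.5 [ 0.522 -0.386  0.072] -1.828 [-0.  -0.1 -0.1] [ 0.01 -0.03  0.02] 0.085
grip 16.9 [ 0.5223 -0.3861  0.0725] -1.83 [1.2 1.1 4.7] [ 0.16 -0.07 -0.02] 0.0569
```

View pics/c4.png

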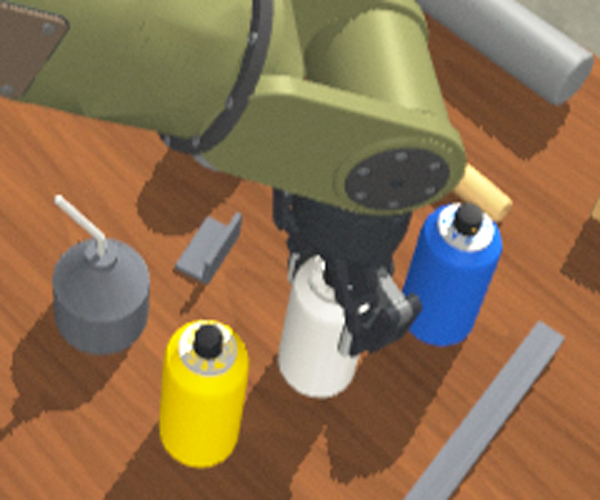

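The aluminium can is gripped (gap 57 mm, about the 58 mm diameter) and upright, and its neighbours are untouched. Lifting and carrying it to hover above the cradle.

```bash
python3 - <<'E'
from h import *
D=-np.pi/2
def st(m): print(m,round(env.get_time_s(),1),env.get_eef_pos().round(4),env.get_orientation().round(3)[2],np.round(env.get_ft_force(),1),np.round(env.get_torque(),2),round(env.get_finger_gap(),4))
env.move_linear([.522,-.386,.28],speed=.15); st("lift")
env.goto([.563,.272,.27],[D,0,-.75]); st("over")
env.move_linear([.563,.272,.188],speed=.1); st("hover")
for n in("top","side"): cv2.imwrite(f"pics/{n}5.png",env.read_camera(n)[:,:,::-1])
t=cv2.imread("pics/top5.png")[205:305,150:250];s=cv2.imread("pics/side5.png")[120:220,165:265]
f=lambda a:cv2.resize(a,(400,400),interpolation=cv2.INTER_CUBIC)
cv2.imwrite("pics/c5.png",np.hstack([f(t),f(s)]))
# expected side columns
for X in([.563,.272,.1155],[.563,.272,.098]): print(proj("side",X),proj("top",X))
E
```

```text
lift 18.6 [ 0.5218 -0.3859  0.279 ] -1.831 [-0.4  0.5 -3.9] [ 0.01  0.   -0.01] 0.0564
over 20.9 [0.5634 0.2712 0.27  ] -0.751 [-0.4 -0.5 -2.9] [0.01 0.02 0.01] 0.0565
hover 21.9 [0.5633 0.2721 0.1888] -0.75 [ 0.4  0.4 -3.5] [-0.08  0.02  0.01] 0.0567
[215.72776752 168.79462014] [188.7723281  249.69086589]
[216.74574727 174.42720632] [190.70437781 251.18506411]
```

View pics/c5.png

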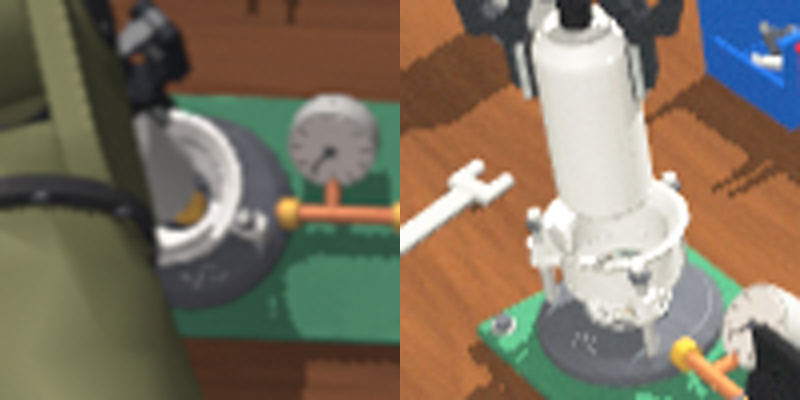

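The side crop shows the can foot centred at about column 215.5 and the ring mouth at about 218.5, so the can needs to move roughly 3 mm to camera right. I shift to (0.5645, 0.270), lower into the flare and correct on the side force.

```bash
python3 - <<'E'
from h import *
def st(m): print(m,round(env.get_time_s(),1),env.get_eef_pos().round(4),np.round(env.get_ft_force(),1),np.round(env.get_torque(),2),round(env.get_finger_gap(),4))
c=np.array([.5645,.270])
env.move_linear([*c,.188],speed=.05)
for z in(.165,.155,.145,.138):
    r=env.move_linear([*c,z],speed=.05,max_force=12); st((z,r,c.round(4)))
    f=env.get_ft_force()
    if r and f[2]>6: break
    if np.hypot(*f[:2])>2: c=c+f[:2]/7000; 
E
```

```text
(0.165, False, array([0.5645, 0.27  ])) 22.8 [0.5646 0.27   0.165 ] [-0.6  0.5 -4.1] [-0.    0.02  0.03] 0.0563
(0.155, False, array([0.5645, 0.27  ])) 23.2 [0.5643 0.2699 0.1546] [ 0.4  0.2 -3. ] [-0.02  0.01  0.01] 0.0564
(0.145, False, array([0.5645, 0.27  ])) 23.5 [0.5643 0.2699 0.1445] [ 0.   0.6 -3.3] [ 0.03 -0.02  0.01] 0.0564
(0.138, False, array([0.5645, 0.27  ])) 23.8 [0.5643 0.2699 0.1376] [-1.2 -0.  -2.7] [-0.    0.04  0.03] 0.0566
```

The can is well inside the bore with no side force. Pressing down to the hard stop.

```bash
python3 - <<'E'
from h import *
def st(m): print(m,round(env.get_time_s(),1),env.get_eef_pos().round(4),np.round(env.get_ft_force(),1),np.round(env.get_torque(),2),round(env.get_finger_gap(),4))
c=[.5645,.270]
for z in(.133,.128,.123,.118,.116,.115,.114,.113,.112,.111):
    env.move_linear([*c,z],speed=.03); st(z)
    if env.get_ft_force()[2]>27: break
env.hold(.3); st("held")
E
```

```text
0.133 24.1 [0.5649 0.2702 0.1338] [-0.7  1.   4.1] [-0.   -0.04  0.  ] 0.0565
0.128 24.5 [0.5649 0.2703 0.129 ] [-0.3  1.8  7.7] [ 0.03  0.05 -0.02] 0.0567
0.123 24.8 [0.565  0.2703 0.1243] [-1.7  1.   8.9] [-0.01  0.24 -0.01] 0.0566
0.118 25.1 [0.5651 0.2704 0.1197] [-2.8 -1.1 11.1] [-0.07  0.39  0.01] 0.0568
0.116 25.3 [0.5651 0.2704 0.1178] [-2.8  0.1 14. ] [-0.06  0.47 -0.02] 0.0563
0.115 25.6 [0.5651 0.2704 0.1169] [-3.8  0.3 13.9] [-0.08  0.56 -0.06] 0.0565
0.114 25.8 [0.5652 0.2705 0.1163] [-4.8 -0.2 16.9] [-0.15  0.69 -0.02] 0.0566
0.113 26.1 [0.5654 0.2706 0.1163] [-7.7 -0.8 24. ] [-0.27  1.27 -0.  ] 0.0564
0.112 26.3 [0.5655 0.2708 0.1162] [-9.6 -1.6 31.8] [-0.34  1.75  0.02] 0.0566
held 26.6 [0.5655 0.2708 0.1162] [-9.3 -3.2 30.7] [-0.39  1.75  0.03] 0.0565
```

The stop is plain: z stays at 0.1162 while the force rises from 14 to 31 N, about 18 mm after first contact. I hold there and look.

```bash
python3 - <<'E'
from h import *
env.hold(2.5); print(env.get_time_s(),env.get_eef_pos().round(4),env.get_ft_force().round(1),env.get_finger_gap())
for n in("top","side"): cv2.imwrite(f"pics/{n}6.png",env.read_camera(n)[:,:,::-1])
s=cv2.imread("pics/side6.png")[100:460,130:530]
cv2.imwrite("pics/c6.png",cv2.resize(s,None,fx=1.6,fy=1.6,interpolation=cv2.INTER_CUBIC))
E
```

```text
29.1417 [0.5655 0.2708 0.1163] [-10.5  -1.8  30.8] 0.05674145797205259
```

View pics/c6.png

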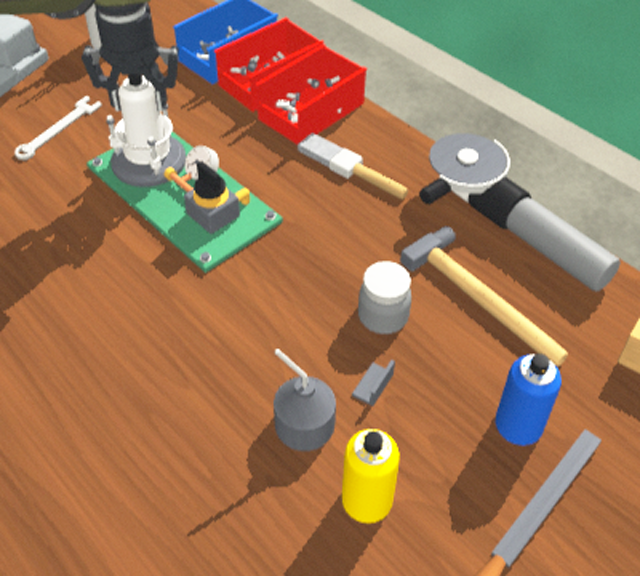

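The can stands upright in the ring (crop around (138,120)), the ring is pressed down, the wing points to the cradle, and the other things are where they were. Handing in.

```bash
python3 - <<'E'
from plant import env
env.sign_off(); print(env.get_time_s(),env.get_eef_pos().round(4),env.get_ft_force().round(1))
E
```

```text
the job is handed in; nothing more can be done
the job is handed in; nothing more can be done
```

I opened the air cock, then stood the aluminium can in the cradle and pressed it to the stop. I handed the job in with the arm still holding it there, just after 29 s on the robot's clock.

- **Cock:** I pushed the knob down about 9 mm and turned it 1.2 rad anticlockwise, where I felt the stop torque. I then raised it back to its starting height and released it. The last picture shows the wing pointing to the cradle.
- **Can:** It went into the bore with almost no side force and was pressed about 18 mm. TCP height stayed at 0.1162 m while the force rose from 14 to 31 N, so it is on the hard stop. It was held there about 2.8 s before hand-in, at about 31 N, gap steady at 57 mm.
- **Other things on the bench:** By eye in the last side picture nothing had moved; I did not measure this.

**Disagreements:**
- The knob axis found by touch was about 5 mm off the camera estimate in y.
- The can's foot was about 3 mm off the ring in the side view, which I corrected before lowering.
- While the knob was turning, the fingers pressed down with up to 46 N, more than I intended. That was the fingers on the knob, not the arm or the gripper's body, and the wrist force I read (about 55 N at most) stayed well under 120 N.
- Readings after hand-in were refused, so the last figures are from just before it.

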